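# Seat the hinge pin of the slide box, then hold its lid open

## Robot

A 7-joint arm with a two-finger parallel gripper is mounted at the origin on a cart in front of the work surface, level with it; the furniture and walls round the work are solid. World frame = base frame: x ahead of the robot, y to its left, z up, the work surface at z = 0. Lengths are in m, angles in rad, forces in N, time in s.
With the tool pointing down it reaches from about 0.4 to 0.85 m from the base axis. Payload 10.4 kg.
Tool frame: the origin (TCP) lies at the very end of the fingers, on their centre line; the grasp point (between the pads) lies 19 mm behind it; z points along the fingers, y is the direction in which the jaws open and shut (so a half turn about z gives the same grasp; the last joint's range is limited). The gripper opens to 85 mm and grips with 20 to 120 N. Pads are 22 mm wide; open, the fingers measure 114 mm over their backs; the gripper's body (76 mm by 85 mm) begins 54 mm behind the grasp point. The pads swing forward as they close: fully open they stand 13 mm farther back than shut.
Start: joints at [1.103, 0.332, -0.065, 1.46, 0.022, 1.35, -0.088], TCP at [0.269, -0.564, 0.231] pointing down, gripper open.
Joint ranges: [-2.6, 2.6], [-0.5, 2.12], [-1.47, 1.34], [0.16, 2.42], [-1.27, 4.41], [0.06, 2.06], [-2.6, 2.6]. Speed limits (rad/s): [2.22, 2.22, 2.79, 2.79, 3.14, 3.14, 3.14].

## Interface

Orientations are given as a unit quaternion [x, y, z, w].
In Python, from workcell import get_obs, camera, camera_info, hand_in gives the robot as it stands.
- The arm moves only by the tool move_arm, never from a script. Its argument "moves" is a list of rows, each a list of 3 entries, a list of its own where there are three numbers: the shift along the tool's x, y, z in units of 25 mm (1.0 is 25 mm), then the turn, a rotation vector about the tool's x, y, z in degrees, then the opening, from 0 (shut) to 1 (fully open). A call has 1 to 5 rows; each row shifts and turns the commanded pose from where the row before left it, along the tool's axes as they then stand; what a row does not reach is not made up. A row lasts 1/8 s, in which the tool goes at most 62.5 mm and 10.7 degrees, less where a joint would pass 70% of its speed; a pose out of reach is approached as far as the arm can. A call is refused whole if a number of a shift passes 1 or a number of a turn 10.7, either way. A call with a gripper value outside its range is refused whole. The fingers move at their own pace and stop on an object; "squeeze" is the grip in N (left out, the last holds). Time passes only in rows, so rows that do not move let the fingers close. It gives the time, the measured TCP pose, the force and the opening at its end, in the units of the state.
- get_obs(): the state, without advancing time (a new reading comes with each control period).
- camera(name): name is "side" or "top"; returns the picture (480x640x3 uint8, red, green, blue); there is no depth.
- camera_info(name): a dict with "fx", "fy", "cx", "cy" (pixels), "D" ([k1, k2, p1, p2, k3] as OpenCV has them; the pictures are not rectified), "origin" and "rotation" of the camera in the world. Camera axes: x right, y down, z forward; pixel columns grow to the right and rows downward; lengths in m; the calibration is good to about 2 mm. A picture is of the moment at which its call begins. camera_info takes no time and is no camera call.
- hand_in(): hands the job in, once; it reports no verdict.
The state is a dict: "clock": time; "joint_pos": joint angles; "joint_velocities": joint speeds; "tau": joint torques, N m; "position": TCP position; "ee_rot": TCP orientation; "ft_force": force on the tool from outside, world axes, zero at the start; "torque": the same for the moment, N m; "grip_width": opening from 0.0 (shut) to 1.0 (fully open).
Only numpy, scipy, OpenCV 4.12 (cv2) and the standard library are available. Lean on these libraries where they do the work, as an engineer would, in place of code of your own. Each camera call takes 0.05 s, during which the arm holds its last target. There are 200 camera calls.

## Task

The hinge pin of the wooden slide box has crept out on the right-hand side: with the lid still shut, push it back through the hinge until its head is fully home against the hinge. Then raise the lid by the cross-bar handle at its front and hold it open at 60 degrees from shut, keeping hold of the handle: the lid falls shut if let go, so the program finishes while still holding it there. Do not disturb the bottle, the jar and the timer that stand round the box.

Things in the scene. Friction and masses are not known exactly. Their poses are not given: they have to be found in the camera images.
- slide_box: Flat wooden slide box, 94 (x) by 150 (y) by 47 mm high, fixed. Origin: centre of its underside. x points from its front (handle, robot side) to its back (hinge), y to its left, z up; yaw -0.4 to 0.3 rad. The lid is its upper 16 mm. Hinge axis along y at x = 49, z = 31 mm. Brass fork and lid lug (18 mm barrels) on the back, y = -75 to -29 mm, up to z = 49.
- slide_box_lid (a joint): opening angle of the lid in rad: 0 shut (start), 1.047 = 60 degrees, growing as the front edge rises and swings back over the hinge; stop at 1.83. Almost no friction: it falls shut from 60 degrees when let go. With the handle it weighs under 0.3 kg.
- handle_bar (a point): Centre of the cross bar of the lid's brass handle: 12 mm thick, 30 mm long along the box's y, carried 34 mm in front of the lid by an 8 mm stem at its middle. Shut, it is at x = -80, y = 0, z = 41 mm in the box frame (129 mm before and 10 mm above the hinge axis). Its flat ends can be pinched along y, tool down; it can turn between the pads. Axes as the box's, turning with the lid.
- hinge_pin (a joint): how far the hinge pin still stands out, m: 0 = head fully home against the fork; starts 0.014 to 0.028. It slides along the box's y (pushing the head towards +y lowers the value) against about 3 N friction and slight damping, and stays where it is left.
- pin_head (a point): centre of the outer face of the pin's steel head: a disc 20 mm across, 6 mm thick, on a 9 mm pin, by the box's right back corner, 31 mm above the desk, on the hinge axis (x = 49 mm). The face looks to the box's -y. Home it is at y = -81 mm in the box frame; at the start y = -95 to -109. Free desk beyond it; farther to the right and back stands a tall covered monitor.
- stain_bottle: cream bottle with a white cap, 53 mm wide, 130 mm high, loose, to the left of the box; origin at the centre of its underside
- label_jar: glass jar, 54 mm wide, 56 mm high, loose, to the right of the box and nearer its front; origin at the centre of its underside
- timer: grey clockwork timer, 47 by 66 by 62 mm, loose, to the left of the box's front; origin under its middle
Things that resemble listed ones, but are neither listed nor needed, are in the scene too. What is shaped like the stain_bottle but blue, purple or yellow is not meant.

How it is judged:
On the way, in this order (a step that is already met when the one before it is completed fails the run):
1. the hinge pin is pushed home (head within 1.5 mm of its seat) while the lid is shut (value of joint hinge_pin below 0.0015 m and value of joint slide_box_lid below 0.1 rad), for 0.2 s.
2. the lid is held by its handle at 60 degrees, give or take 6 (value of joint slide_box_lid between 0.942 and 1.152 rad and contact force between the fingers and slide_box above 0.2 N and distance between the grasp point and handle_bar below 0.05 m), for 0.3 s.
At the end, for the whole second after the job is handed in: The lid stands still at 60 degrees (within 6 degrees), held by the gripper's fingers at its handle (grip point within 50 mm of the cross bar) and propped by nothing else; the hinge pin is home to within 2 mm; bottle, jar and timer stand where they stood (within 20 mm) (all of step 2 and velocity of joint slide_box_lid between -0.05 and 0.05 rad/s and contact force between slide_box and stain_bottle below 0.1 N and contact force between slide_box and label_jar below 0.1 N and contact force between slide_box and timer below 0.1 N and value of joint hinge_pin below 0.002 m); the arm keeps its last pose, push and grip.
It fails at once if the lid is raised before the pin is home (value of joint slide_box_lid above 0.15 rad and value of joint hinge_pin above 0.004 m).
It fails at once if the bottle, the jar or the timer is moved by more than 20 mm or tipped (distance of any of stain_bottle, label_jar, timer from where it was at the start of the episode above 0.02 m or angle between any of stain_bottle, label_jar, timer's own z axis and vertical above 0.3 rad).
It also fails if it takes over 48 s, if anything falls off the work surface, if the arm or the gripper's body presses on something with over 40 N, if the wrist force passes 120 N, or if a joint passes its speed limit or range.

## Working session

There is one attempt and no reset: what is moved stays moved. The work goes in short steps, Python scripts to look and compute and a tool call to move; the robot and the scene stay as the last step left them, time stands still between calls to the robot, and variables do not carry over. Pictures are saved under pics/ and viewed, about 8 in all and at most 12, crops included, and the job is handed in when it is done.

Besides the shell and the picture viewer there is one more tool, called after "Call:" by a JSON object that holds its "fn" and its "kwargs". move_arm: Moves the arm, as the interface text tells. Its arguments: {"type":"object","properties":{"moves":{"type":"array","items":{"type":"array"}},"squeeze":{"type":"number"}},"required":["moves"]}

```bash
mkdir -p pics; ls; python3 - <<'E'
from workcell import get_obs, camera, camera_info
import cv2
o=get_obs();print({k:o[k] for k in('clock','position','ee_rot','ft_force','grip_width')})
for n in('top','side'):
    i=camera_info(n);print(n,i)
    cv2.imwrite(f'pics/{n}0.png',cv2.cvtColor(camera(n),cv2.COLOR_RGB2BGR))
E
```

```text
pics
{'clock': 0.0, 'position': array([ 0.26877869, -0.56381064,  0.23050206]), 'ee_rot': array([ 9.75362448e-01,  2.20607180e-01, -1.93079878e-04, -7.27806423e-04]), 'ft_force': array([-0.28818179,  0.60640362,  0.68607995]), 'grip_width': 1.0037848971275152}
top {'fx': 437.3759938576667, 'fy': 437.3759938576667, 'cx': 319.16070137149757, 'cy': 243.9088584613576, 'D': array([0.0317237, 0.       , 0.       , 0.       , 0.       ]), 'origin': array([0.4679224 , 0.09283984, 0.90652569]), 'rotation': array([ 0.71166839, -0.70072231,  0.02243054, -0.04486881])}
side {'fx': 597.8256064281663, 'fy': 597.8256064281663, 'cx': 316.0983372043844, 'cy': 227.1057035899592, 'D': array([-0.00747258,  0.        ,  0.        ,  0.        ,  0.        ]), 'origin': array([ 0.24695977, -0.46737568,  0.61498109]), 'rotation': array([ 0.88776249, -0.2040978 ,  0.09558426, -0.40135457])}
```

View pics/top0.png

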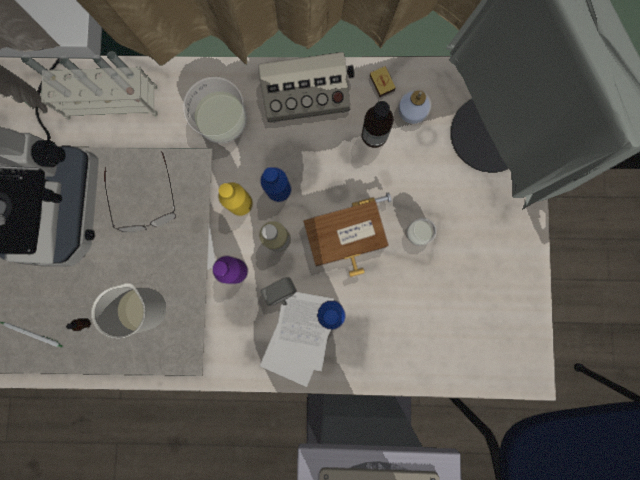

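View pics/side0.png

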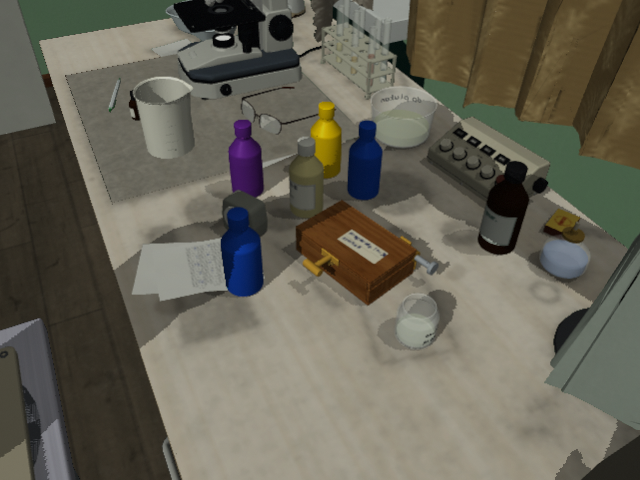

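Top view: box at about (345,232), handle bar (355,267), pin head (387,198), jar (420,232), cream bottle (272,236), timer (280,291). Side view: handle (320,264), pin head (432,267), jar (417,320). The look-alikes are the blue, purple and yellow bottles, the lilac flask (top 415,107) and the brown bottle. Next I'll check close crops of the handle and pin.

```bash
cat > h.py <<'E'
import numpy as np, cv2
from workcell import get_obs, camera, camera_info
from scipy.spatial.transform import Rotation as R
I={n:camera_info(n) for n in('top','side')}
def rot(i):
    r=np.array(i['rotation']); return R.from_quat(r).as_matrix() if r.size==4 else r
def ray(n,p):
    i=I[n];K=np.array([[i['fx'],0,i['cx']],[0,i['fy'],i['cy']],[0,0,1]])
    u=cv2.undistortPoints(np.array([[p]],float),K,i['D'])[0,0]
    return i['origin'],rot(i)@np.array([u[0],u[1],1])
def plane(n,p,z):
    o,d=ray(n,p);return o+d*(z-o[2])/d[2]
def tri(pt,ps):
    o1,d1=ray('top',pt);o2,d2=ray('side',ps)
    s=np.linalg.lstsq(np.c_[d1,-d2],o2-o1,rcond=None)[0]
    a,b=o1+s[0]*d1,o2+s[1]*d2
    return (a+b)/2,np.linalg.norm(a-b)
def proj(n,P):
    i=I[n];c=rot(i).T@(np.array(P)-i['origin'])
    K=np.array([[i['fx'],0,i['cx']],[0,i['fy'],i['cy']],[0,0,1]])
    return cv2.projectPoints(c[None],np.zeros(3),np.zeros(3),K,i['D'])[0][0,0]
def crop(n,x0,y0,w,h,s):
    im=cv2.cvtColor(camera(n),cv2.COLOR_RGB2BGR)
    return cv2.resize(im[y0:y0+h,x0:x0+w],None,fx=s,fy=s,interpolation=cv2.INTER_CUBIC)
E
python3 - <<'E'
from h import *
a=cv2.resize(crop('top',295,185,150,100,5),(750,500))[:, :]
cv2.imwrite('pics/c1.png',a)
cv2.imwrite('pics/c2.png',crop('side',285,195,160,115,5))
for n,p,z in(('top',(345,232),.047),('top',(355,267),.041),('top',(387,198),.031),('side',(320,264),.041),('side',(432,267),.031)):print(n,p,plane(n,p,z))
print(tri((355,267),(320,264)),tri((387,198),(432,267)))
E
```

```text
top (345, 232) [0.57418074 0.07016713 0.047     ]
top (355, 267) [0.50561929 0.04952276 0.041     ]
top (387, 198) [ 0.64642675 -0.01414557  0.031     ]
side (320, 264) [0.50860135 0.04817131 0.041     ]
side (432, 267) [ 0.64972585 -0.01512196  0.031     ]
(array([0.50712539, 0.0488605 , 0.04085901]), np.float64(0.003267760117949887)) (array([ 0.64783756, -0.01491055,  0.03132867]), np.float64(0.0032747526364209157))
```

View pics/c1.png

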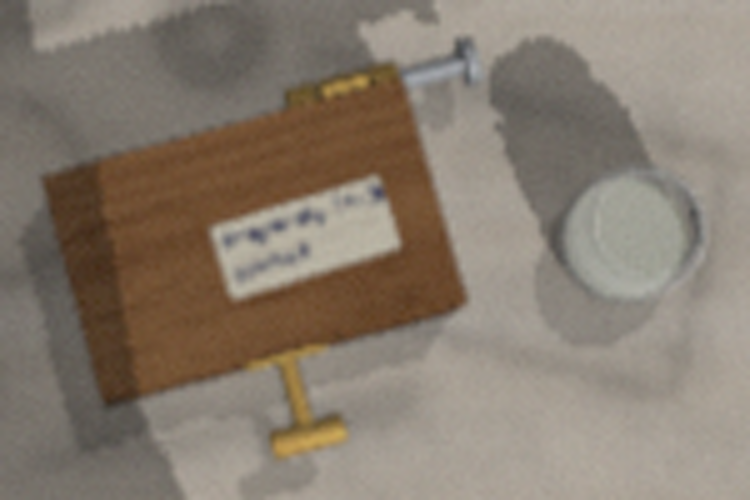

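View pics/c2.png

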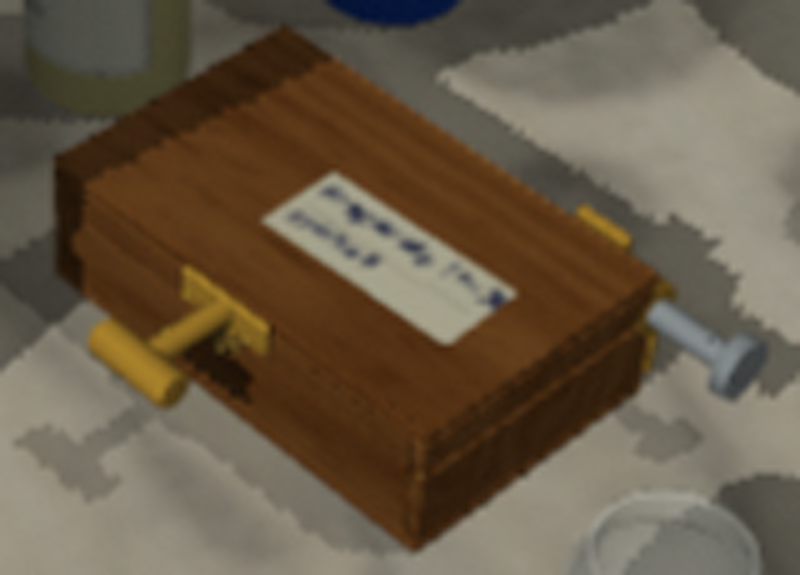

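Crops: the brass handle bar is centred at c1 (310,436) and c2 (137,363). The steel pin head's outer face is at c1 (477,60) and c2 (742,368). The lid corners are clear, and the jar is to the right at c1 (635,237).

```bash
python3 - <<'E'
from h import *
t=lambda u,v:((u+.5)/5-.5+295,(v+.5)/5-.5+185)
s=lambda u,v:((u+.5)/5-.5+285,(v+.5)/5-.5+195)
C=np.array([plane('top',t(*p),.047)[:2] for p in((43,178),(405,82),(466,302),(107,404))])
S=np.array([plane('side',s(*p),.047)[:2] for p in((283,27),(660,275),(415,437),(57,157))])
for Q in(C,S):
    for k in range(4):
        d=Q[(k+1)%4]-Q[k];print('edge',np.hypot(*d))
    x=(Q[0]+Q[1]-Q[2]-Q[3]);y=(Q[0]+Q[3]-Q[1]-Q[2])
    print(Q.mean(0),'yaw',np.arctan2(x[1],x[0]),np.arctan2(-y[0],y[1]))
hb=tri(t(310,436),s(137,363));ph=tri(t(477,60),s(742,368));print('bar',hb,'pin',ph)
c=(C.mean(0)+S.mean(0))/2
for Y in(.24,.26,.28):
  r=lambda x,y:c+np.array([[np.cos(Y),-np.sin(Y)],[np.sin(Y),np.cos(Y)]])@np.array([x,y])
  print(Y,'bar',r(-.08,0),'hinge',r(.049,0),'pinhome',r(.049,-.081),'pin',r(.049,-.1))
M=np.array([[np.cos(.26),np.sin(.26)],[-np.sin(.26),np.cos(.26)]])
for n,P in(('jar',plane('top',t(635,237),.056)),('jar side',plane('side',(417,310),.05)),('bot',plane('top',(268,228),.13)),('timer',plane('top',(280,289),.06)),('mon',plane('top',(512,200),.3))):print(n,P,'box',M@(P[:2]-c))
print('bar,pin in box',M@(hb[0][:2]-c),M@(ph[0][:2]-c))
E
```

```text
edge 0.14865135045998032
edge 0.0906617688502872
edge 0.14658652012915802
edge 0.093412707326021
[0.57261826 0.06900201] yaw 0.28261765797026495 0.2831077536562624
edge 0.14850517826483942
edge 0.09483547588547232
edge 0.1464397813137322
edge 0.090371805639052
[0.57275047 0.06895039] yaw 0.2674006612835231 0.27746457367258626
bar (array([0.4959574 , 0.04644071, 0.04194206]), np.float64(0.0004933118440325645)) pin (array([ 0.64844945, -0.01963137,  0.03339306]), np.float64(0.0009003151585734604))
0.24 bar [0.49497733 0.04995999] hinge [0.62027993 0.08062363] pinhome [0.63953384 0.00194525] pin [ 0.64405019 -0.01651017]
0.26 bar [0.49537317 0.04840976] hinge [0.62003748 0.08157315] pinhome [0.640861   0.00329556] pin [ 0.64574553 -0.01506585]
0.28 bar [0.49579993 0.04686775] hinge [0.61977608 0.08251763] pinhome [0.64216089 0.00467214] pin [ 0.64741165 -0.01358792]
jar [ 0.57498437 -0.07805352  0.056     ] box [-0.03557578 -0.14267934]
jar side [ 0.57699938 -0.08446623  0.05      ] box [-0.03527708 -0.14939454]
bot [0.56933099 0.21057349 0.13      ] box [0.03316124 0.13770029]
timer [0.46009429 0.19457151 0.06      ] box [-0.07651781  0.15031877]
mon [ 0.5902757  -0.15243754  0.3       ] box [-0.03992108 -0.21849441]
bar,pin in box [-0.07994161 -0.00205306] [ 0.05043934 -0.1051072 ]
```

```bash
cat >> h.py <<'E'
Y=.28; c=np.array([.5727,.069,0]); B=R.from_euler('z',Y).as_matrix()
w=lambda x,y,z:c+B@np.array([x,y,z])
def state():
    o=get_obs();p=o['position'];r=R.from_quat(o['ee_rot'])
    tx=r.as_matrix()[:,0];print('t',round(o['clock'],2),'tcp',p.round(4),'box',(B.T@(p-c)).round(4),'yaw',round(np.arctan2(tx[1],tx[0]),4),'z',r.as_matrix()[:,2].round(3),'F',o['ft_force'].round(1),'grip',round(o['grip_width'],3),'q',np.round(o['joint_pos'],2))
    return p,r
def go(x,y,z,yaw):
    "tool-frame shift in units and turn to reach box-frame point"
    p,r=state();d=r.as_matrix().T@(w(x,y,z)-p)/.025
    want=R.from_euler('z',yaw)*R.from_quat([1,0,0,0])
    print('shift(tool now)',d.round(2),'shift(tool after)',(want.as_matrix().T@(w(x,y,z)-p)/.025).round(2),'turn',np.degrees((r.inv()*want).as_rotvec()).round(2))
E
python3 - <<'E'
from h import *
print('mon',tri((512,200),(553,383)))
P=plane('top',(331,310),.13);print('blue',P,B.T@(P-c)); print(tri((331,313),(239,217)))
go(.049,-.135,.2,Y)
E
```

```text
mon (array([ 0.63837588, -0.24686557,  0.06950766]), np.float64(0.0037419724974428275))
blue [0.42562357 0.09536882 0.13      ] [-0.13406144  0.0659873   0.13      ]
(array([0.41817119, 0.09593425, 0.1215504 ]), np.float64(0.0036642172728614587))
t 0.2 tcp [ 0.2688 -0.564   0.2308] box [-0.467  -0.5244  0.2308] yaw 0.4448 z [-0.     0.001 -1.   ] F [ 0.1 -0.3  0.1] grip 1.001 q [ 1.1   0.33 -0.06  1.46  0.02  1.35 -0.09]
shift(tool now) [ 22.92 -11.98   1.24] shift(tool after) [ 20.64 -15.57   1.23] turn [-0.05  0.01  9.44]
```

Yaw 0.28; every point agrees with its given height and size. The blue bottle by the handle is box (-134,66), and the monitor's near corner is world (0.64,-0.25). I'll go round the monitor with the fingers shut.

Call:
{"fn": "move_arm", "kwargs": {"moves": [[[0.7,-0.95,0],[0,0,9.4],0],[[0.7,-0.95,0],[0,0,0],0],[[0.7,-0.95,0],[0,0,0],0],[[0.7,-0.95,0],[0,0,0],0],[[0.7,-0.95,0],[0,0,0],0]]}}

```text
clock: 0.82
position: [0.3157, -0.4235, 0.2312]
ee_rot: [0.99, 0.14, -0.0, -0.0]
ft_force: [0.1, -0.1, 0.7]
grip_width: 0.001
```

Call:
{"fn": "move_arm", "kwargs": {"moves": [[[0.7,-0.95,0],[0,0,0],0],[[0.7,-0.95,0],[0,0,0],0],[[0.7,-0.95,0],[0,0,0],0],[[0.7,-0.95,0],[0,0,0],0],[[0.7,-0.95,0],[0,0,0],0]]}}

```text
clock: 1.45
position: [0.3668, -0.2852, 0.2313]
ee_rot: [0.99, 0.14, -0.0, 0.0]
ft_force: [0.7, -0.6, -0.6]
grip_width: -0.001
```

Call:
{"fn": "move_arm", "kwargs": {"moves": [[[0.7,-0.95,0],[0,0,0],0],[[0.7,-0.95,0],[0,0,0],0],[[0.7,-0.95,0],[0,0,0],0],[[0,0,0],[0,0,0],0]]}}

```text
clock: 1.95
position: [0.3981, -0.2013, 0.2314]
ee_rot: [0.99, 0.142, 0.0, 0.0]
ft_force: [0.5, -0.2, 0.0]
grip_width: 0.003
```

```bash
python3 -c "
from h import *
go(.049,-.140,.15,Y)"
```

```text
t 1.95 tcp [ 0.3981 -0.2013  0.2314] box [-0.2425 -0.2115  0.2314] yaw 0.2844 z [ 0. -0. -1.] F [ 0.5 -0.2  0. ] grip 0.003 q [ 0.74 -0.05 -0.36  1.89 -0.02  1.3  -0.9 ]
shift(tool now) [11.67 -2.81  3.26] shift(tool after) [11.66 -2.86  3.26] turn [ 0.01 -0.02  0.25]
```

Call:
{"fn": "move_arm", "kwargs": {"moves": [[[0.97,-0.23,0.1],[0,0,0],0],[[0.97,-0.23,0.1],[0,0,0],0],[[0.97,-0.23,0.1],[0,0,0],0],[[0.97,-0.23,0.1],[0,0,0],0],[[0.97,-0.23,0.1],[0,0,0],0]]}}

```text
clock: 2.58
position: [0.5063, -0.1427, 0.2185]
ee_rot: [0.99, 0.139, -0.0, 0.0]
ft_force: [0.0, -1.3, 0.0]
grip_width: -0.003
```

Call:
{"fn": "move_arm", "kwargs": {"moves": [[[0.97,-0.23,0.2],[0,0,0],0],[[0.97,-0.23,0.2],[0,0,0],0],[[0.97,-0.23,0.4],[0,0,0],0],[[0.97,-0.23,0.4],[0,0,0],0],[[0.97,-0.23,0.4],[0,0,0],0]]}}

```text
clock: 3.2
position: [0.6149, -0.0817, 0.1781]
ee_rot: [0.99, 0.139, -0.0, 0.0]
ft_force: [0.0, -0.2, 1.4]
grip_width: -0.004
```

Call:
{"fn": "move_arm", "kwargs": {"moves": [[[0.97,-0.23,0.6],[0,0,0],0],[[0.97,-0.2,0.6],[0,0,0],0],[[0,0,0],[0,0,0],0]]}}

```text
clock: 3.58
position: [0.658, -0.0566, 0.1466]
ee_rot: [0.99, 0.14, -0.001, -0.001]
ft_force: [-1.0, -0.4, 0.7]
grip_width: 0.002
```

```bash
python3 -c "
from h import *
go(.049,-.140,.02,Y)
cv2.imwrite('pics/d1.png',np.vstack([crop('top',300,140,160,75,4),crop('side',340,180,160,75,4)]))"
```

```text
t 3.58 tcp [ 0.658  -0.0566  0.1466] box [ 0.0472 -0.1443  0.1466] yaw 0.2818 z [-0.003  0.001 -1.   ] F [-1.  -0.4  0.7] grip 0.002 q [ 0.36  0.51 -0.48  1.44  0.24  1.25 -1.43]
shift(tool now) [ 0.08 -0.16  5.06] shift(tool after) [ 0.07 -0.17  5.06] turn [-0.09  0.15  0.1 ]
```

View pics/d1.png

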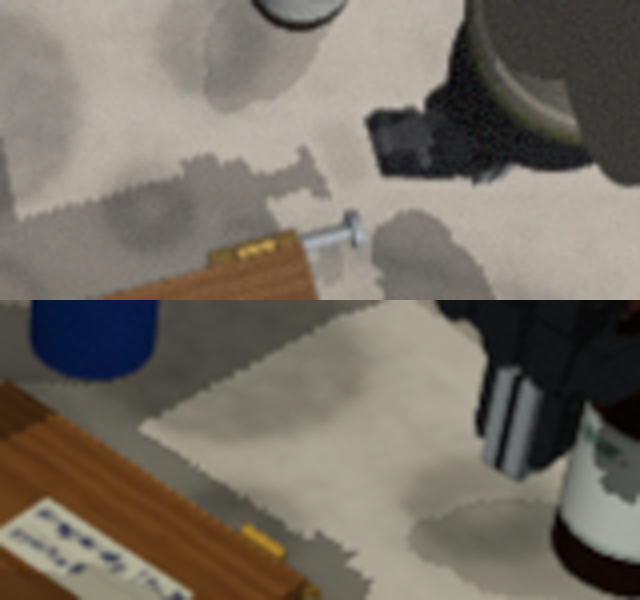

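The shut fingers stand clear of the pin head, right and above it (top crop, head at (355,230)). Going down.

Call:
{"fn": "move_arm", "kwargs": {"moves": [[[0.03,0,1],[0,0,0],0],[[0.03,0,1],[0,0,0],0],[[0,0,1],[0,0,0],0],[[0,0,1],[0,0,0],0],[[0,0,1],[0,0,0],0]]}}

```text
clock: 4.3
position: [0.6594, -0.0583, 0.024]
ee_rot: [0.99, 0.139, 0.0, 0.001]
ft_force: [-0.0, -0.4, 0.2]
grip_width: -0.001
```

Call:
{"fn": "move_arm", "kwargs": {"moves": [[[0,-0.2,0],[0,0,0],0],[[0,-0.2,0],[0,0,0],0],[[0,-0.2,0],[0,0,0],0],[[0,-0.2,0],[0,0,0],0],[[0,-0.2,0],[0,0,0],0]]}}

```text
clock: 4.92
position: [0.6527, -0.0323, 0.0243]
ee_rot: [0.99, 0.14, 0.0, 0.0]
ft_force: [2.3, -2.0, 1.1]
grip_width: -0.003
```

```bash
python3 -c "
from h import *
go(.049,-.0955,.02,Y)
cv2.imwrite('pics/d2.png',np.vstack([crop('top',300,150,160,75,4),crop('side',340,210,160,75,4)]))"
```

```text
t 4.92 tcp [ 0.6527 -0.0323  0.0243] box [ 0.0489 -0.1194  0.0243] yaw 0.2809 z [ 0.001 -0.    -1.   ] F [ 2.3 -2.   1.1] grip -0.003 q [ 0.31  0.62 -0.45  1.56  0.3   1.03 -1.51]
shift(tool now) [ 0.   -0.96  0.17] shift(tool after) [ 0.   -0.96  0.17] turn [ 0.03 -0.04  0.05]
```

View pics/d2.png

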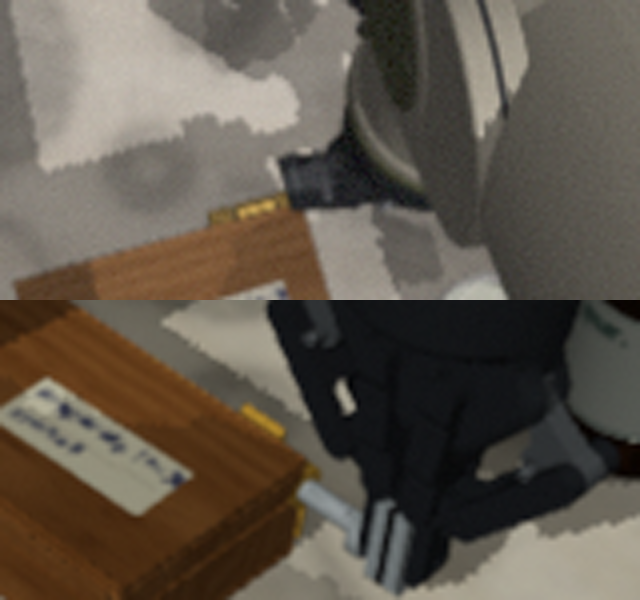

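Contact is made: the fingertips sit against the head at side crop (370,540), y ≈ -0.105 as measured, and the force is about 3 N. Now to push.

Call:
{"fn": "move_arm", "kwargs": {"moves": [[[0,-0.15,0],[0,0,0],0],[[0,-0.15,0],[0,0,0],0],[[0,-0.15,0],[0,0,0],0],[[0,-0.15,0],[0,0,0],0],[[0,0,0],[0,0,0],0]]}}

```text
clock: 5.65
position: [0.6482, -0.0174, 0.0238]
ee_rot: [0.99, 0.14, -0.0, -0.0]
ft_force: [0.4, -1.1, 0.6]
grip_width: 0.002
```

Call:
{"fn": "move_arm", "kwargs": {"moves": [[[0,-0.1,0],[0,0,0],0],[[0,-0.1,0],[0,0,0],0],[[0,0,0],[0,0,0],0]]}}

```text
clock: 6.02
position: [0.6469, -0.0129, 0.0237]
ee_rot: [0.99, 0.14, -0.0, -0.0]
ft_force: [0.8, -2.1, 0.9]
grip_width: -0.001
```

```bash
python3 -c "
from h import *
go(.049,-.0955,.02,Y)"
```

```text
t 6.03 tcp [ 0.6469 -0.0129  0.0237] box [ 0.0487 -0.0992  0.0237] yaw 0.2811 z [-0.  0. -1.] F [ 0.8 -2.1  0.9] grip -0.001 q [ 0.29  0.61 -0.46  1.58  0.3   1.03 -1.54]
shift(tool now) [ 0.01 -0.15  0.15] shift(tool after) [ 0.01 -0.15  0.15] turn [-0.02  0.    0.06]
```

Keep pushing in small steps until the force jumps at the seat.

Call:
{"fn": "move_arm", "kwargs": {"moves": [[[0,-0.1,0],[0,0,0],0],[[0,0,0],[0,0,0],0]]}}

```text
clock: 6.28
position: [0.6462, -0.0106, 0.0238]
ee_rot: [0.99, 0.14, -0.0, -0.0]
ft_force: [1.0, -1.8, 0.3]
grip_width: 0.001
```

Call:
{"fn": "move_arm", "kwargs": {"moves": [[[0,-0.1,0],[0,0,0],0],[[0,0,0],[0,0,0],0]]}}

```text
clock: 6.52
position: [0.6455, -0.0082, 0.0238]
ee_rot: [0.99, 0.14, -0.0, -0.0]
ft_force: [0.9, -1.8, 0.7]
grip_width: -0.004
```

```bash
python3 -c "
from h import *
go(.049,-.0955,.02,Y)
cv2.imwrite('pics/d3.png',np.vstack([crop('top',300,150,160,75,4),crop('side',340,210,160,75,4)]))"
```

```text
t 6.53 tcp [ 0.6455 -0.0082  0.0238] box [ 0.0486 -0.0943  0.0238] yaw 0.2811 z [-0.  0. -1.] F [ 0.9 -1.8  0.7] grip -0.004 q [ 0.29  0.6  -0.46  1.58  0.3   1.02 -1.55]
shift(tool now) [0.01 0.05 0.15] shift(tool after) [0.01 0.05 0.15] turn [-0.01  0.    0.06]
```

View pics/d3.png

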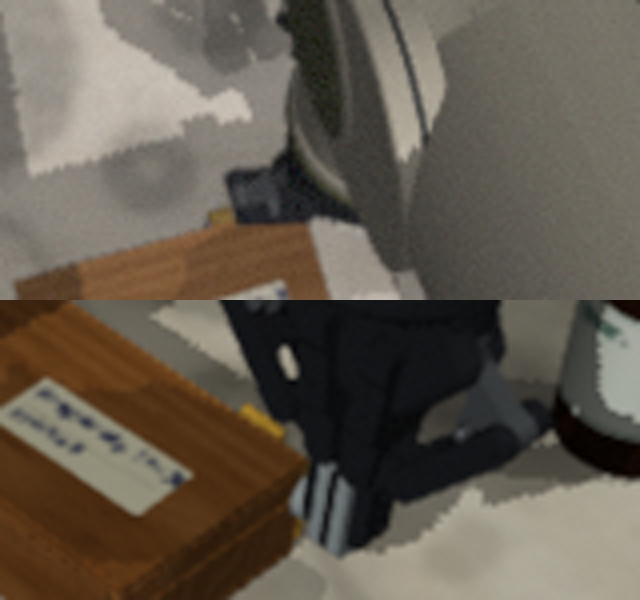

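The head is almost at the fork (side crop (300,495)), and the force is still only sliding friction.

Call:
{"fn": "move_arm", "kwargs": {"moves": [[[0,-0.08,0],[0,0,0],0],[[0,0,0],[0,0,0],0]]}}

```text
clock: 6.88
position: [0.6453, -0.0076, 0.0238]
ee_rot: [0.99, 0.14, 0.0, 0.001]
ft_force: [2.4, -4.8, -1.0]
grip_width: 0.002
```

Call:
{"fn": "move_arm", "kwargs": {"moves": [[[0,-0.08,0],[0,0,0],0],[[0,0,0],[0,0,0],0]]}}

```text
clock: 7.12
position: [0.6453, -0.0075, 0.0239]
ee_rot: [0.99, 0.139, 0.001, 0.002]
ft_force: [4.0, -9.3, -1.3]
grip_width: 0.005
```

It stopped dead, with the force rising to 10 N at y ≈ -0.094. That fits the head seated at -0.081. I'll back off, lift, and check by eye.

Call:
{"fn": "move_arm", "kwargs": {"moves": [[[0,0,0],[0,0,0],0],[[0,0.5,0],[0,0,0],0],[[0,1,0],[0,0,0],0],[[0,0.5,-0.8],[0,0,0],0],[[0,0,-1],[0,0,0],0]]}}

```text
clock: 7.75
position: [0.6583, -0.0538, 0.07]
ee_rot: [0.99, 0.139, -0.0, -0.0]
ft_force: [0.2, -0.7, 0.6]
grip_width: 0.004
```

Call:
{"fn": "move_arm", "kwargs": {"moves": [[[-0.3,0,-1],[0,0,0],0],[[-0.5,0,-1],[0,0,0],0],[[-1,0,-1],[0,0,0],0],[[-1,0,-1],[0,0,0],0],[[-1,0,-0.5],[0,0,0],0.3]]}}

```text
clock: 8.38
position: [0.567, -0.0784, 0.1842]
ee_rot: [0.99, 0.14, 0.001, 0.0]
ft_force: [-0.6, 0.2, -0.0]
grip_width: 0.195
```

```bash
python3 -c "
from h import *
go(-.08,0,.18,Y)
print('home face px',proj('top',w(.049,-.081,.031)),proj('side',w(.049,-.081,.031)))
cv2.imwrite('pics/d4.png',np.vstack([crop('top',320,170,130,75,5),crop('side',350,210,130,75,5)])[:, :]) "
```

```text
t 8.38 tcp [ 0.567  -0.0784  0.1842] box [-0.0462 -0.1401  0.1842] yaw 0.2818 z [ 0.003  0.    -1.   ] F [-0.6  0.2 -0. ] grip 0.195 q [ 0.48  0.29 -0.51  1.65  0.15  1.24 -1.34]
shift(tool now) [-1.34 -5.61  0.16] shift(tool after) [-1.35 -5.6   0.17] turn [ 0.04 -0.16  0.1 ]
home face px [377.61671064 199.98418142] [419.42049074 259.59518893]
```

View pics/d4.png

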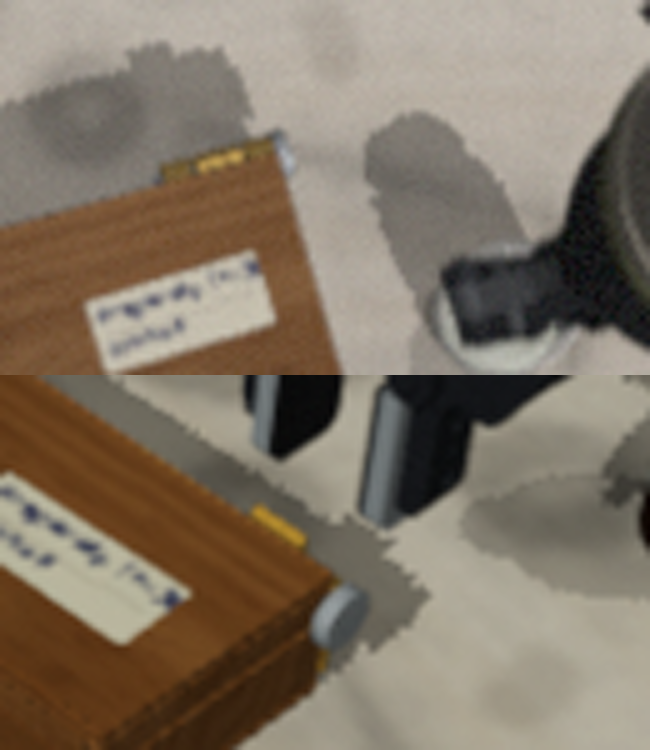

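The head is flush against the fork: the side view shows the face at (419,258.4) against a predicted (419.4,259.6), with no shaft showing. Next is the handle, leaning the gripper back 10° to stay clear of the blue bottle.

Call:
{"fn": "move_arm", "kwargs": {"moves": [[[-0.2,-0.95,0],[0,0,0],0.6],[[-0.2,-0.95,0],[0,0,0],0.6],[[-0.2,-0.95,0],[0,0,0],0.6],[[-0.2,-0.95,0],[0,0,0],0.6],[[-0.2,-0.95,0],[0,0,0],0.6]]}}

```text
clock: 9.1
position: [0.5093, 0.0299, 0.1813]
ee_rot: [0.99, 0.14, -0.0, 0.0]
ft_force: [-0.8, 0.4, -0.6]
grip_width: 0.601
```

Call:
{"fn": "move_arm", "kwargs": {"moves": [[[-0.3,-0.85,0],[0,-10,0],0.6],[[0.17,0,0.98],[0,0,0],0.6],[[0.17,0,0.98],[0,0,0],0.6],[[0,0,0],[0,0,0],0.6]]}}

```text
clock: 9.6
position: [0.4955, 0.0469, 0.1303]
ee_rot: [0.986, 0.14, -0.088, 0.012]
ft_force: [-0.4, -0.2, 0.3]
grip_width: 0.602
```

```bash
python3 -c "
from h import *
go(-.08,0,.027,Y)
cv2.imwrite('pics/d5.png',np.vstack([crop('top',290,210,130,75,5),crop('side',260,190,130,75,5)])[:, :]) "
```

```text
t 9.6 tcp [0.4955 0.0469 0.1303] box [-8.030e-02  1.000e-04  1.303e-01] yaw 0.2815 z [-0.17  -0.048 -0.984] F [-0.4 -0.2  0.3] grip 0.602 q [ 0.31  0.33 -0.59  1.75  0.19  1.3  -1.63]
shift(tool now) [0.74 0.01 4.06] shift(tool after) [0.01 0.01 4.13] turn [-0.04 10.18  0.08]
```

View pics/d5.png

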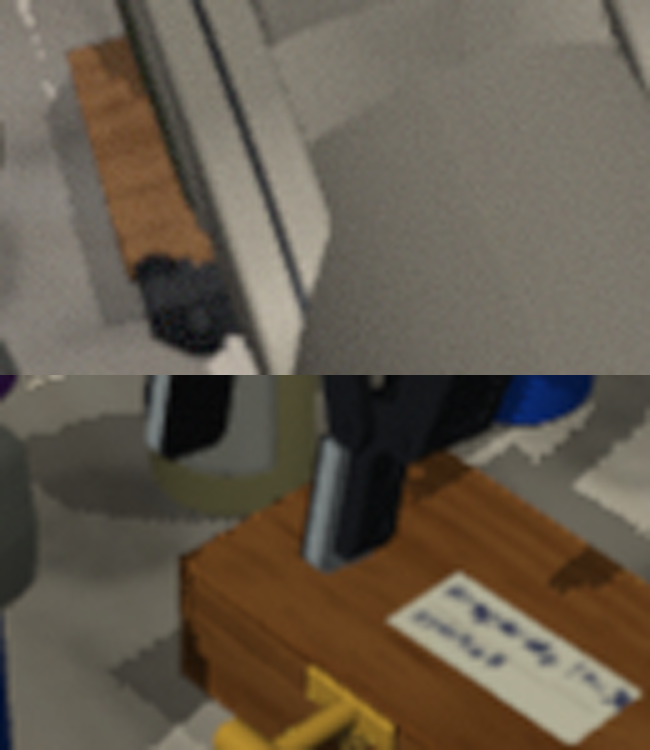

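The open fingers stand over the handle on each side of it (side crop tips at (160,450) and (330,560), bar below). Go down and pinch.

Call:
{"fn": "move_arm", "kwargs": {"moves": [[[0.12,0,0.8],[0,0,0],0.6],[[0.12,0,0.8],[0,0,0],0.6],[[0.12,0,0.8],[0,0,0],0.6],[[0.13,0,0.8],[0,0,0],0.6],[[0.13,0,0.85],[0,0,0],0.6]]}}

```text
clock: 10.32
position: [0.4954, 0.0458, 0.0292]
ee_rot: [0.986, 0.139, -0.085, 0.012]
ft_force: [-0.5, 1.1, 0.7]
grip_width: 0.6
```

Call:
{"fn": "move_arm", "kwargs": {"moves": [[[0,0,0],[0,0,0],0.6],[[0,0,0],[0,0,0],0.4],[[0,0,0],[0,0,0],0.2],[[0,0,0],[0,0,0],0.2],[[0,0,0],[0,0,0],0.2]], "squeeze": 35}}

```text
clock: 10.95
position: [0.4952, 0.047, 0.0304]
ee_rot: [0.986, 0.14, -0.086, 0.012]
ft_force: [-2.7, 5.1, 6.0]
grip_width: 0.338
```

```bash
python3 -c "
from h import *
go(-.08,0,.027,Y)
cv2.imwrite('pics/d6.png',crop('side',220,190,160,110,5)) "
```

```text
t 10.95 tcp [0.4952 0.047  0.0304] box [-0.0806  0.0003  0.0304] yaw 0.2815 z [-0.165 -0.047 -0.985] F [-2.7  5.1  6. ] grip 0.338 q [ 0.28  0.45 -0.56  1.83  0.27  1.12 -1.69]
shift(tool now) [0.05 0.01 0.13] shift(tool after) [0.02 0.01 0.14] turn [-0.03  9.91  0.08]
```

View pics/d6.png

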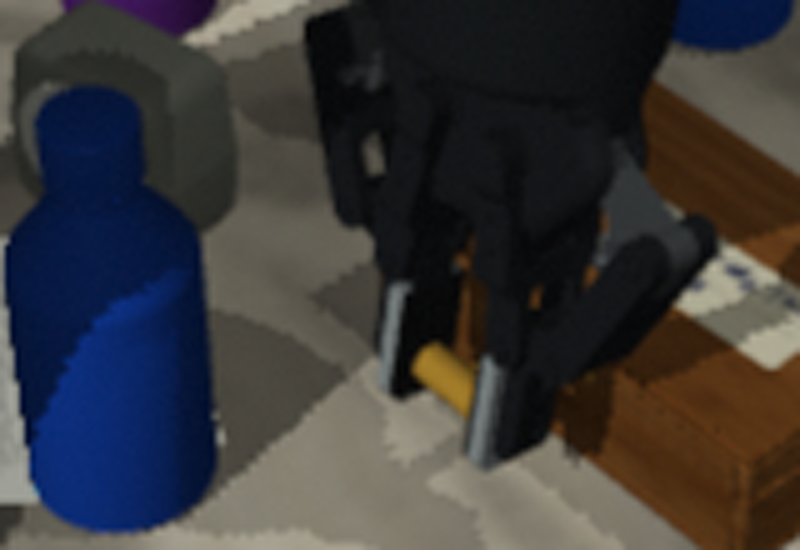

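The bar is pinched mid-pad at its ends: opening 0.338 is about 29 mm, and side crop (445,380) shows it. Next I'll work out the arc.

```bash
python3 -c "
from h import *
p,r=state()
bar=lambda a:np.array([.049-.129*np.cos(a)+.010*np.sin(a),0,.031+.129*np.sin(a)+.010*np.cos(a)])
M=r.as_matrix();off=B.T@(p-c)-bar(0)
A=np.radians(np.arange(0,61,5))
for a,b in zip(A,A[1:]):print(np.degrees(b).round(),(M.T@B@(bar(b)-bar(a))/.025).round(2),(w(*(bar(b)+off))).round(4))"
```

```text
t 11.0 tcp [0.4952 0.047  0.0304] box [-0.0806  0.0003  0.0304] yaw 0.2815 z [-0.165 -0.047 -0.985] F [-1.9  4.3  6.6] grip 0.338 q [ 0.28  0.45 -0.56  1.83  0.27  1.12 -1.69]
5.0 [-0.02 -0.   -0.45] [0.4965 0.0474 0.0416]
10.0 [ 0.02 -0.   -0.45] [0.4987 0.0481 0.0527]
15.0 [ 0.06 -0.   -0.45] [0.5019 0.049  0.0635]
20.0 [ 0.09 -0.   -0.44] [0.506  0.0501 0.0739]
25.0 [ 0.13 -0.   -0.43] [0.5109 0.0515 0.084 ]
30.0 [ 0.17  0.   -0.42] [0.5166 0.0532 0.0936]
35.0 [ 0.21  0.   -0.4 ] [0.5231 0.0551 0.1026]
40.0 [ 0.24  0.   -0.38] [0.5304 0.0572 0.111 ]
45.0 [ 0.27  0.   -0.36] [0.5383 0.0594 0.1187]
50.0 [ 0.3   0.   -0.34] [0.5468 0.0619 0.1257]
55.0 [ 0.33  0.   -0.31] [0.5559 0.0645 0.1318]
60.0 [ 0.36  0.   -0.28] [0.5655 0.0673 0.1371]
```

Call:
{"fn": "move_arm", "kwargs": {"moves": [[[-0.02,0,-0.45],[0,0,0],0.2],[[0.02,0,-0.45],[0,0,0],0.2],[[0.06,0,-0.45],[0,0,0],0.2],[[0.09,0,-0.44],[0,0,0],0.2],[[0,0,0],[0,0,0],0.2]]}}

```text
clock: 11.62
position: [0.5062, 0.0502, 0.0735]
ee_rot: [0.986, 0.14, -0.085, 0.012]
ft_force: [0.0, 5.9, -3.7]
grip_width: 0.34
```

Call:
{"fn": "move_arm", "kwargs": {"moves": [[[0.13,0,-0.43],[0,0,0],0.2],[[0.17,0,-0.42],[0,0,0],0.2],[[0.21,0,-0.4],[0,0,0],0.2],[[0.24,0,-0.38],[0,0,0],0.2],[[0,0,0],[0,0,0],0.2]]}}

```text
clock: 12.25
position: [0.5302, 0.0572, 0.11]
ee_rot: [0.986, 0.14, -0.086, 0.012]
ft_force: [-2.0, 5.0, -3.0]
grip_width: 0.337
```

```bash
python3 -c "
from h import *
state()
cv2.imwrite('pics/d7.png',crop('side',240,150,200,145,4)) "
```

```text
t 12.25 tcp [0.5302 0.0572 0.11  ] box [-0.0441  0.0004  0.11  ] yaw 0.2819 z [-0.167 -0.047 -0.985] F [-2.  5. -3.] grip 0.337 q [ 0.27  0.42 -0.58  1.67  0.23  1.29 -1.67]
```

View pics/d7.png

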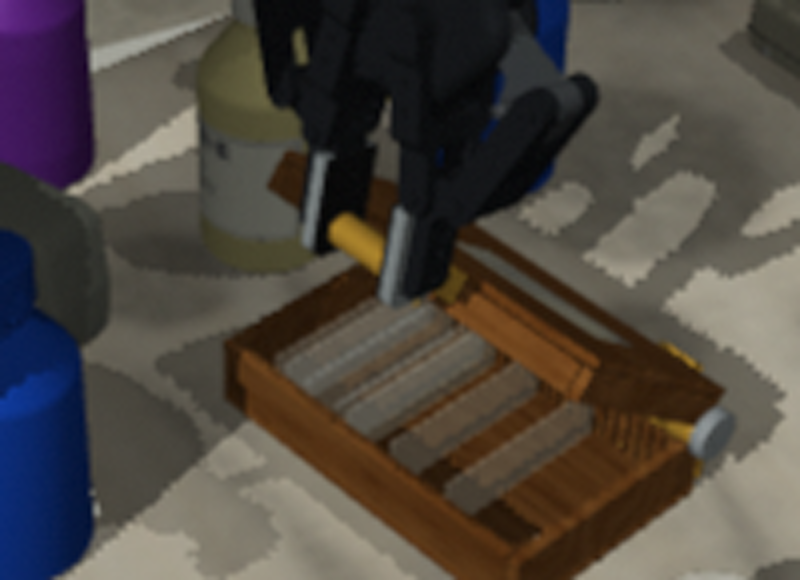

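The lid is rising and held at about 40°. The bar is still between the pads at crop (360,240) and the pin is seated at (712,432). Continue to 60°.

Call:
{"fn": "move_arm", "kwargs": {"moves": [[[0.27,0,-0.36],[0,0,0],0.2],[[0.3,0,-0.34],[0,0,0],0.2],[[0.33,0,-0.31],[0,0,0],0.2],[[0.36,0,-0.28],[0,0,0],0.2],[[0,0,0],[0,0,0],0.2]]}}

```text
clock: 12.92
position: [0.5652, 0.0674, 0.1359]
ee_rot: [0.986, 0.14, -0.087, 0.012]
ft_force: [-3.3, 4.8, -0.1]
grip_width: 0.336
```

Call:
{"fn": "move_arm", "kwargs": {"moves": [[[0,0,0],[0,0,0],0.2],[[0,0,0],[0,0,0],0.2],[[0,0,0],[0,0,0],0.2]]}}

```text
clock: 13.3
position: [0.5646, 0.0672, 0.1356]
ee_rot: [0.986, 0.14, -0.087, 0.012]
ft_force: [-3.2, 5.5, -2.5]
grip_width: 0.34
```

```bash
python3 -c "
from h import *
state()
for a in np.radians([52,60,68]):
    f=lambda x,y,z:proj('side',w(.049+x*np.cos(a)+z*np.sin(a),y,.031-x*np.sin(a)+z*np.cos(a)))
    print(np.degrees(a).round(),'bar end',(f(-.129,-.015,.010)-[240,140])*4,'front right corners top/bot',(f(-.096,-.075,.016)-[240,140])*4,(f(-.096,-.075,0)-[240,140])*4)
cv2.imwrite('pics/d8.png',crop('side',240,140,200,145,4)) "
```

```text
t 13.3 tcp [0.5646 0.0672 0.1356] box [-0.0082  0.0005  0.1356] yaw 0.2821 z [-0.168 -0.047 -0.985] F [-3.2  5.5 -2.5] grip 0.34 q [ 0.23  0.47 -0.57  1.55  0.25  1.37 -1.67]
52.0 bar end [453.48181258 233.43917251] front right corners top/bot [639.60711418 343.92541261] [609.8894966  384.70838589]
60.0 bar end [489.5888552  191.36805563] front right corners top/bot [667.38471519 313.59128959] [635.69683328 351.59926353]
68.0 bar end [527.37009549 153.8765812 ] front right corners top/bot [695.71365571 286.844647  ] [662.87915961 321.14387359]
```

View pics/d8.png

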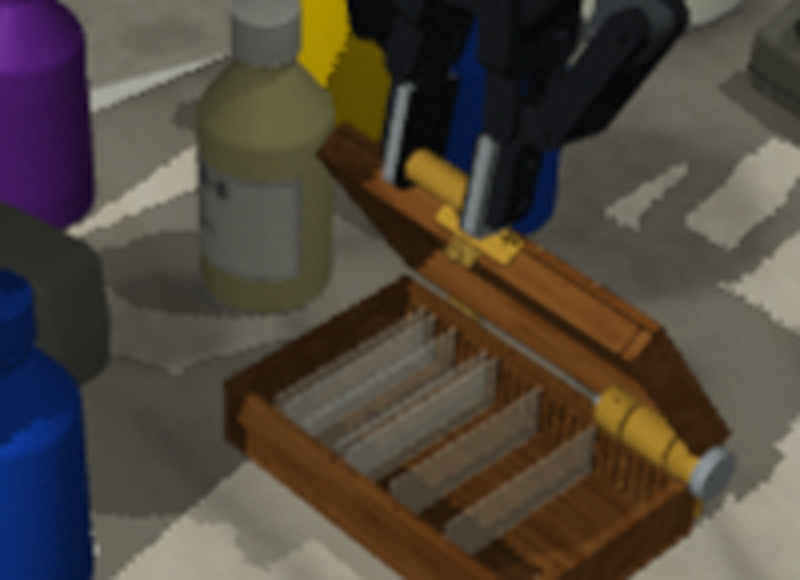

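The lid front-right corner is at crop (662,328) and (635,358), which puts the lid at about 57–58°; the TCP says 59°. I'll nudge it about 1.5° and let it settle.

Call:
{"fn": "move_arm", "kwargs": {"moves": [[[0.06,0,-0.05],[0,0,0],0.2],[[0.06,0,-0.05],[0,0,0],0.2],[[0,0,0],[0,0,0],0.2],[[0,0,0],[0,0,0],0.2],[[0,0,0],[0,0,0],0.2]]}}

```text
clock: 13.98
position: [0.5678, 0.0682, 0.1373]
ee_rot: [0.986, 0.14, -0.087, 0.012]
ft_force: [-2.1, 4.9, -2.9]
grip_width: 0.334
```

Call:
{"fn": "move_arm", "kwargs": {"moves": [[[0,0,0],[0,0,0],0.2],[[0,0,0],[0,0,0],0.2],[[0,0,0],[0,0,0],0.2],[[0,0,0],[0,0,0],0.2],[[0,0,0],[0,0,0],0.2]]}}

```text
clock: 14.6
position: [0.5678, 0.0681, 0.1373]
ee_rot: [0.986, 0.14, -0.087, 0.012]
ft_force: [-1.9, 5.2, -3.1]
grip_width: 0.337
```

```bash
python3 -c "
from h import *
state()
a=camera('side').astype(int);b=cv2.imread('pics/side0.png')[:,:,::-1].astype(int)
for n,(x,y,u,v) in dict(jar=(395,320,440,350),timer=(222,195,262,222),bottle_base=(288,180,312,215)).items():print(n,'mean diff',abs(a-b)[y:v,x:u].mean().round(1))
for a in np.radians([58,60,62]):
    f=lambda x,y,z:proj('side',w(.049+x*np.cos(a)+z*np.sin(a),y,.031-x*np.sin(a)+z*np.cos(a)))
    print(np.degrees(a).round(),(f(-.096,-.075,.016)-[240,140])*4,(f(-.096,-.075,0)-[240,140])*4)
cv2.imwrite('pics/d9.png',crop('side',240,140,200,145,4)) "
```

```text
t 14.6 tcp [0.5678 0.0681 0.1373] box [-0.0049  0.0005  0.1373] yaw 0.282 z [-0.168 -0.047 -0.985] F [-1.9  5.2 -3.1] grip 0.337 q [ 0.23  0.48 -0.57  1.54  0.25  1.38 -1.67]
jar mean diff 9.6
timer mean diff 7.4
bottle_base mean diff 6.0
58.0 [660.36039764 320.86541354] [629.08931363 359.65923759]
60.0 [667.38471519 313.59128959] [635.69683328 351.59926353]
62.0 [674.44349037 306.54201615] [642.39046633 343.7056015 ]
```

```bash
python3 -c "
from workcell import hand_in
print(hand_in())"
```

```text
the job is handed in; nothing more can be done
None
```

I pushed the hinge pin home with the lid shut. Then I pinched the handle bar at its ends and raised the lid, and handed the job in at 14.6 s still holding it at about 60°.

- **Pin:** it stopped dead with the force rising to about 10 N. The picture afterwards showed the head flush on the fork, about 1 pixel from where it should be when home.
- **Lid angle:** just before the last small nudge, the lid corners in the picture gave 57–58° and the tool position gave 59°, so the two differed slightly. After the nudge of about 1.5°, the tool position gives about 61°, and it held still over the last 0.6 s. The bar is still gripped (opening 0.337, about 29 mm).
- **Bottle, jar and timer:** I saw no contact. At the end I compared small patches of the side view with the first picture and found only small differences (6–10 grey levels). Shadows and noise would fit that, but it is not a measurement of position.
- **Not checked:** the final picture after the nudge could not be viewed because the 12-picture limit was reached.

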